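# Fetch a fuse from the tip-out bin and fit it in its test holder

## Task

Tip the grey bin fully forward on its pivot, take the large fuse out of its back compartment and lower it into both copper saddles of the larger fuse holder, letting go only once it is resting there. Then push the bin fully shut again and leave the glass valve standing.

Things in the scene. Friction and masses are not known exactly. Their poses are not given: they have to be found in the camera images.
- cabinet: Fixed grey cabinet round the tip-out bin, 175 deep x 160 wide x 154 mm high. Origin on the table straight below the bin's pivot; x axis level, front to back, y along the pivot, z up. Roof over x = 100 to 165 mm, at height 149 to 154 mm; side panels 55 mm high from x = -10 to 100 mm, full height behind.
- tip (a joint): Angle of the grey bin about its pivot: 0 = shut, 0.87 rad = fully tipped forward on its stop (top comes towards the cabinet's -x and down, back rises). Stiff hinge (0.25 N m friction); left fully tipped or shut, it stays; the tab needs about 2 to 4 N. Do not press hard on the tipped bin. Two smaller fuses (14 x 51 mm) lie loose in its front compartment.
- bin_tab (a point): Middle of the top edge of the finger tab on the bin's front wall: a plate 36 mm wide (y), 8 mm thick (x), standing 45 mm above the wall's top edge. 4 mm in front of and 145 mm above the pivot when shut; turns with the bin. Can be pinched across its 36 mm from above, with the wrist kept upright as it swings, or pushed.
- fuse: Large cylindrical fuse, white ceramic with a steel cap 16 mm long at either end, 22 mm diameter x 58 mm long, 60 g (varies). Origin at its centre, y axis along its length. Starts lying on the ribs in the back compartment, roughly parallel to the pivot, under the cabinet roof. Can be gripped across its flat ends (58 mm).
- holder: The larger fuse holder, fixed: black block 50 x 82 x 14 mm with two copper V saddles (90 degree V open upward, 10 mm long, 34 mm wide at the top, lips 43 mm above the table) centred at y = -19 and +19 mm. Origin under its middle on the table, y axis along the axis of the fuse to be held, either way round.
- holder_seat (a point): Where the centre of the large fuse lies when seated in the larger holder: midway between its saddles, 41.6 mm above the table.
- small_holder: The smaller fuse holder, fixed, for 14 mm fuses, not used: same kind, but saddles only 20 mm wide at the top, lips 36 mm high, block 36 x 69 x 14 mm. Origin under its middle on the table.
- valve: Glass radio valve on a black base, standing upright on the table, loose, 68 mm diameter x 130 mm high, origin under its middle. Leave it standing.
- bin_pivot (a point): Point on the bin's pivot axis, mid-width, 20 mm above the cabinet's origin. Shut bin, from here in cabinet axes (mm): front wall x -4 to 0, 100 high; divider x 83 to 87, 33 high; back wall x 145 to 149, 50 high; floor 3 thick; inside width 130; side walls 85 high before the divider, 50 behind.
- bin_bed (a point): Where the large fuse's centre comes to lie once the bin is fully tipped (it rolls forward against the divider, level, clear of the roof from above): in the bin's own axes 106 mm behind and 22 mm above the pivot. It lies on ribs at y = -14 and +14 mm, 8 mm proud of floor and divider, leaving room for fingers beyond its ends.
There are look-alikes about, which are no part of the job. Leave any pink or yellow look-alike of the valve alone.

How it is judged:
On the way, in this order (a step that is already met when the one before it is completed fails the run):
1. the bin is tipped fully forward (beyond 0.75 rad) with the large fuse still in it (value of joint tip above 0.75 rad and distance between fuse and bin_pivot below 0.17 m), for 0.2 s.
2. the large fuse is at its seat in the larger holder (within 12 mm) while still held in the fingers (distance between fuse and holder_seat below 0.012 m and contact force between fuse and the fingers above 0.3 N and contact force between fuse and holder above 0.02 N), for 0.04 s.
At the end, for the whole second after the job is handed in: The large fuse rests in both saddles of the larger holder: its centre within 7 mm of the middle along its length, 3 mm sideways and 3 mm in height, its axis within 0.1 rad of the holder's, at rest; the bin is shut (joint below 0.06 rad); the glass valve stands upright (y of fuse in the frame of holder between -0.007 and 0.007 m and x of fuse in the frame of holder between -0.003 and 0.003 m and z of fuse in the frame of holder between 0.0385 and 0.0445 m and angle between the y axis of fuse and the y axis of holder, either way round below 0.1 rad and linear speed of fuse below 0.02 m/s and value of joint tip below 0.06 rad and angle between valve's own z axis and vertical below 0.2 rad); the robot touches nothing.
It fails at once if the glass valve is knocked over (angle between valve's own z axis and vertical above 0.5 rad).
It also fails if it takes over 72 s, if anything falls off the work surface, if the arm or the gripper's body presses on something with over 40 N, if the wrist force passes 120 N, or if a joint passes its speed limit or range.

## Robot

A 6-joint arm with a two-finger parallel gripper is mounted at the origin on the work surface. World frame = base frame: x ahead of the robot, y to its left, z up, the work surface at z = 0. Lengths are in m, angles in rad, forces in N, time in s.
With the tool pointing down it reaches from about 0.3 to 0.775 m from the base axis. Payload 14.6 kg.
Tool frame: the origin (TCP) lies at the centre of the arm's flange, where the gripper is bolted on; the fingertips stand 199 mm ahead of it and the grasp point (between the pads) lies 180 mm ahead of it; z points along the fingers, y is the line along which they close (so a half turn about z gives the same grasp; the last joint's range is limited). The gripper opens to 94 mm and grips with 3 to 60 N. Pads are 16 mm wide; open, the fingers measure 119 mm over their backs; the gripper's body (75 mm by 177 mm) begins 78 mm behind the grasp point.
Start: joints at [1.264, 0.3, 1.521, -0, 1.321, -0.067], TCP at [0.131, 0.534, 0.405] pointing down, gripper open.
Joint ranges: [-3.03, 3.03], [-0.79, 2.21], [0.23, 2.52], [-1.04, 4.18], [0, 3.07], [-2.55, 2.55]. Speed limits (rad/s): [2.22, 2.22, 2.57, 3.14, 3.14, 3.14].

## Interface

Orientations are given as [roll, pitch, yaw] about the fixed x, y, z axes, in that order (R = Rz(yaw) Ry(pitch) Rx(roll)).
In Python, from station import ctrl gives the robot as it stands. The module is installed in compiled form; this text tells all that it offers.
- The arm moves only by the tool servo_tool, never from a script. Its argument "motion" is a list of rows, each a list of 5 numbers: the closure, from 0 (fully open) to 1 (shut), then the shift along the world's x, y, z in cm, then the turn about the world's z in degrees. A call has 1 to 20 rows; each row is the pose to reach, as a shift and turn from the pose commanded when the call began; what a row does not reach only later rows make up. A row lasts 1/8 s, in which the tool goes at most 62.5 mm and 10.7 degrees, less where a joint would pass 70% of its speed; a pose out of reach is approached as far as the arm can. A call with a gripper value outside its range is refused whole. The fingers move at their own pace and stop on an object; "squeeze" is the grip in N (left out, the last holds). Time passes only in rows, so rows that repeat a pose let the fingers close. It gives the time, the measured TCP pose, the force, the opening and the grip force at its end, in the units of the state.
- ctrl.get_obs(): the state, without advancing time (a new reading comes with each control period).
- ctrl.camera(name): name is "scene" or "top"; returns a dict with "image" (400x640x3 uint8, red, green, blue), "fx", "fy", "cx", "cy" (pixels), "dist" ([k1, k2, p1, p2, k3] as OpenCV has them; the pictures are not rectified), "camera_from_world" (4x4, takes a point from world to camera coordinates). Camera axes: x right, y up, looking along -z (the intrinsics and any distortion apply to the point x, -y, -z); pixel columns grow to the right and rows downward; lengths in m; the calibration is good to about 2 mm. A picture is of the moment at which its call begins. There is no depth.
- ctrl.hand_in(): hands the job in; it is judged then, once.
The state is a dict: "time_s": time; "qpos": joint angles; "joint_vel": joint speeds; "tau": joint torques, N m; "ee_pos": TCP position; "eef_rot": TCP orientation; "force": force on the tool from outside, world axes, zero at the start; "moment": the same for the moment, N m; "grip_width": finger opening in m; "grip_force": force on a finger pad.
Only numpy, scipy, OpenCV 4.12 (cv2) and the standard library are available. Lean on these libraries where they do the work, as an engineer would, in place of code of your own. Each camera call takes 0.05 s, during which the arm holds its last target. There are 200 camera calls.

## Working session

There is one attempt and no reset: what is moved stays moved. The work goes in short steps, Python scripts to look and compute and a tool call to move; the robot and the scene stay as the last step left them, time stands still between calls to the robot, and variables do not carry over. Pictures are saved under pics/ and viewed, at most 11 in all, crops included, and the job is handed in when it is done.

Besides the shell and the picture viewer there is one more tool, called after "Call:" as name(argument=value, ...), one argument or row to a line, values as JSON. servo_tool: Moves the arm, as the interface text tells. Its arguments: {"type":"object","properties":{"motion":{"type":"array","items":{"type":"array","items":{"type":"number"}}},"squeeze":{"type":"number"}},"required":["motion"]}

```bash
mkdir -p pics
cat > h.py <<'E'
import numpy as np, cv2
from station import ctrl
def cam(n):
    c=ctrl.camera(n); return c
def K(c): return np.array([[c['fx'],0,c['cx']],[0,c['fy'],c['cy']],[0,0,1.]])
F=np.diag([1,-1,-1.])
def ray(c,uv):
    p=cv2.undistortPoints(np.array(uv,float).reshape(-1,1,2),K(c),np.array(c['dist'],float)).reshape(-1,2)
    M=np.array(c['camera_from_world']);R=M[:3,:3];o=-R.T@M[:3,3]
    d=(R.T@F@np.c_[p,np.ones(len(p))].T).T
    return o,d
def atz(c,uv,z):
    o,d=ray(c,uv); z=np.broadcast_to(z,len(d)); return o+d*((z-o[2])/d[:,2])[:,None]
def proj(c,P):
    M=np.array(c['camera_from_world']);X=(F@(M[:3,:3]@np.array(P,float).reshape(-1,3).T+M[:3,3:])).T
    return cv2.projectPoints(X,np.zeros(3),np.zeros(3),K(c),np.array(c['dist'],float))[0].reshape(-1,2)
E
python3 - <<'E'
from h import *
for n in('scene','top'):
    c=cam(n);cv2.imwrite(f'pics/{n}0.png',c['image'][:,:,::-1]);M=np.array(c['camera_from_world']);print(n,c['fx'],-M[:3,:3].T@M[:3,3],M.round(2).tolist())
o=ctrl.get_obs();print(o['ee_pos'],o['eef_rot'],o['grip_width'],o['time_s'])
E
```

```text
scene 468.7260447766394 [1.32957553 0.07984521 1.02811361] [[-0.14, 0.99, -0.01, 0.11], [-0.79, -0.11, 0.61, 0.43], [0.6, 0.09, 0.79, -1.62], [0.0, 0.0, 0.0, 1.0]]
top 463.04076525424983 [ 0.45633948 -0.02569512  1.04133848] [[0.14, -0.99, -0.0, -0.09], [0.97, 0.14, 0.2, -0.65], [-0.2, -0.03, 0.98, -0.93], [0.0, 0.0, 0.0, 1.0]]
[0.13062655 0.53422884 0.40416332] [-3.14057069e+00 -3.60979522e-05  2.90176568e+00] 0.09367927019436169 0.1
```

View pics/scene0.png

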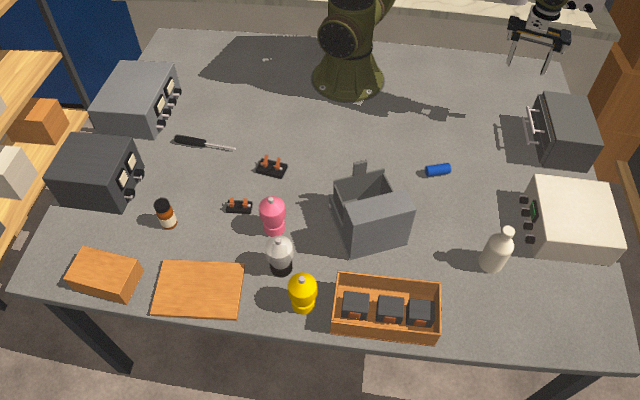

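View pics/top0.png

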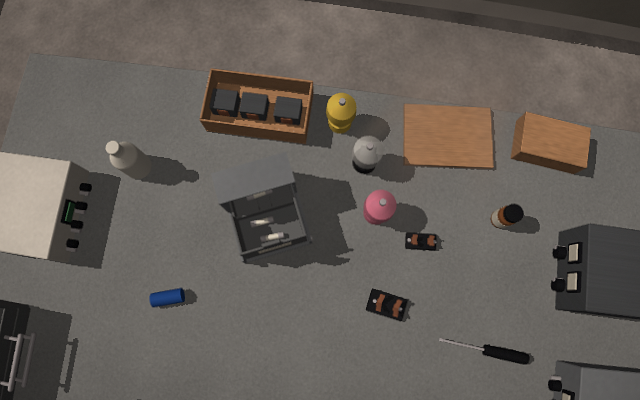

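The scene shows the cabinet with its front towards the robot (tab near scene (360,168), roof to the back), the larger holder at top (388,304), the smaller at (422,241), and the clear valve at top (366,155). I zoom in for measurement.

Run:
```python
from h import *
t=cv2.imread('pics/top0.png');s=cv2.imread('pics/scene0.png')
a=cv2.resize(t[140:340,205:425],None,fx=3.6,fy=3,interpolation=cv2.INTER_CUBIC)
a=cv2.resize(t[140:330,205:420],None,fx=3,fy=3,interpolation=cv2.INTER_CUBIC)
a=np.clip(a.astype(float)*1.6,0,255).astype('uint8')
cv2.imwrite('pics/tc.png',a)
b=cv2.resize(s[140:260,240:420],None,fx=4,fy=4,interpolation=cv2.INTER_CUBIC);cv2.imwrite('pics/sc.png',b)
```

```text
(no output)
```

View pics/tc.png

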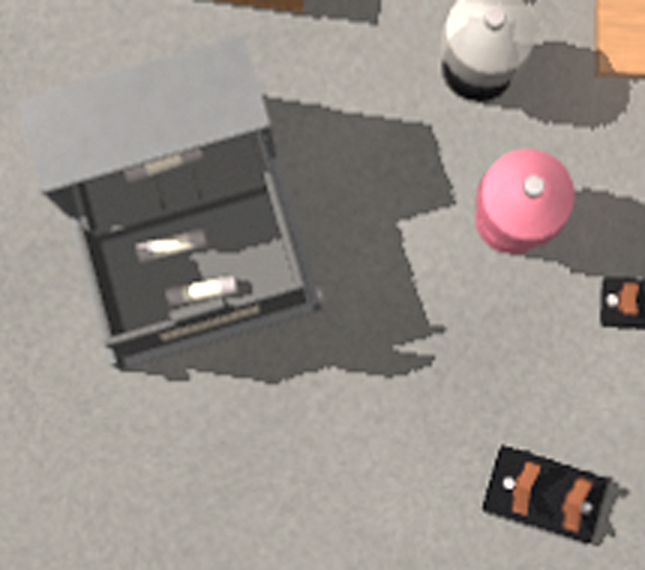

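View pics/sc.png

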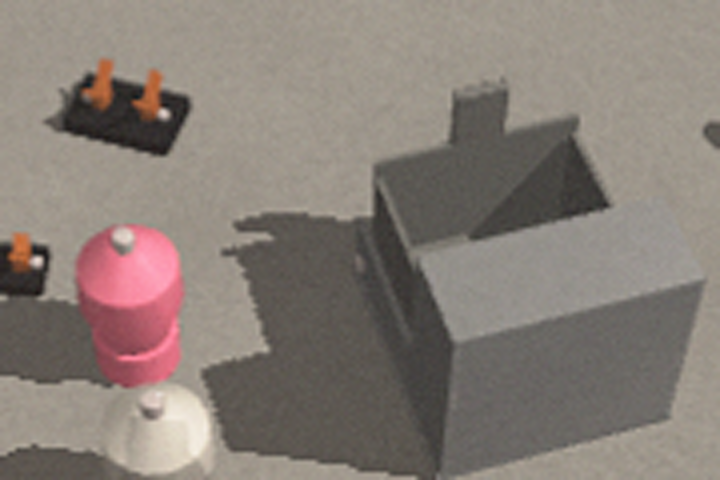

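```bash
cat > fit.py <<'E'
from h import *
from scipy.optimize import least_squares
S,T=cam('scene'),cam('top')
sc=lambda *p:np.array(p)/4+[240,140]
tc=lambda *p:np.array(p)/3+[205,140]
def fit(obs,x0):
    def W(q,P):
        c,s=np.cos(q[2]),np.sin(q[2]);P=np.array(P,float);return np.c_[q[0]+c*P[:,0]-s*P[:,1],q[1]+s*P[:,0]+c*P[:,1],P[:,2]]
    f=lambda q:np.concatenate([(proj(c,W(q,P))-uv).ravel() for c,uv,P in obs])
    r=least_squares(f,x0,loss='soft_l1');print(r.x.round(4),np.degrees(r.x[2]).round(1),f(r.x).reshape(-1,2).round(1).tolist())
h=.154
fit([(S,sc((420,257),(455,345),(703,283),(657,200),(440,475),(667,418)),[[.1,-.08,h],[.165,-.08,h],[.165,.08,h],[.1,.08,h],[.165,-.08,0],[.165,.08,0]]),
 (S,sc((480,84)),[[-.004,0,.165]]),
 (T,tc((45,192),(270,128),(20,103),(245,38)),[[.1,.08,h],[.1,-.08,h],[.165,.08,h],[.165,-.08,h]])],[.5,.1,.1])
b=.014
fit([(S,sc((88,72),(190,97),(167,155),(62,120)),[[-.025,-.041,b],[-.025,.041,b],[.025,.041,b],[.025,-.041,b]]),
 (T,tc((502,447),(617,480),(600,545),(485,510)),[[.025,.041,b],[.025,-.041,b],[-.025,-.041,b],[-.025,.041,b]])],[.35,-.1,-.1])
for n,p in(('valve',(495,18)),('pink',(534,186))): print(n,atz(T,tc(p),.128))
print(atz(S,sc((480,84)),.165), atz(T,tc((527,489),(578,504)),.03))
for n in 'ST': pass
E
python3 fit.py
```

```text
[0.5408 0.0775 0.4315] 24.7 [[-2.2, -1.0], [-1.7, -1.1], [0.9, -2.2], [1.3, -2.2], [-1.5, 0.9], [-0.1, -0.6], [0.0, 0.2], [-2.4, 0.2], [0.8, -1.4], [-2.0, -0.9], [0.1, -1.6]]
[ 0.4527 -0.18   -0.1646] -9.4 [[-1.4, -1.0], [-0.7, -1.2], [-0.9, -3.2], [-1.3, -0.8], [0.2, -1.1], [-2.2, -0.9], [-2.8, -0.3], [-0.6, 0.1]]
valve [[ 0.76678574 -0.09170245  0.128     ]]
pink [[ 0.65325259 -0.13132906  0.128     ]]
[[0.53654429 0.07576322 0.165     ]] [[ 0.45420533 -0.16293339  0.03      ]
 [ 0.44856885 -0.20044901  0.03      ]]
```

Call:
servo_tool(
  motion=[
    [0,4,-4.5,0,4],
    [0,8,-9,0,8],
    [0,12,-13.5,0,12],
    [0,16,-18,0,16],
    [0,20,-22.5,0,20],
    [0,24,-27,0,24],
    [0,28,-31.5,0,28],
    [0,32,-36,0,32],
    [0,36,-40.5,0,36],
    [0,40.6,-45.8,0,38.4],
    [0,40.6,-45.8,0,38.4],
    [0,40.6,-45.8,0,38.4],
    [0,40.6,-45.8,0,38.4],
    [0,40.6,-45.8,0,38.4],
  ],
  squeeze=20,
)

```text
time_s: 1.95
ee_pos: [0.5361, 0.0772, 0.4049]
eef_rot: [-3.141, 0.0, -2.71]
force: [0.5, 0.2, -0.3]
grip_width: 0.0938
grip_force: 0.0
```

Run:
```python
from h import *
S,T=cam('scene'),cam('top')
o=ctrl.get_obs();p=o['ee_pos'];print(p,o['eef_rot'],o['qpos'])
a=cv2.resize(S['image'][60:260,260:440,::-1],None,fx=3,fy=3,interpolation=cv2.INTER_CUBIC)
b=cv2.resize(T['image'][120:320,190:330,::-1],None,fx=3,fy=3,interpolation=cv2.INTER_CUBIC)
y=o['eef_rot'][2]-np.pi/2;d=np.array([np.cos(y),np.sin(y),0])
print(proj(S,[p+[0,0,-.199]+k*.047*d for k in(-1,1)]),proj(T,[p+[0,0,-.199]+k*.047*d for k in(-1,1)]))
cv2.imwrite('pics/a1.png',np.hstack([a,np.clip(b*1.4,0,255).astype('uint8')])[:,:800+160][:, :])
print(a.shape,b.shape)
im=cv2.imread('pics/a1.png');cv2.imwrite('pics/a1.png',cv2.resize(im,(800,int(600*800/im.shape[1]))))
```

```text
[0.53625747 0.07693097 0.40488444] [-3.14143844e+00  3.49907380e-04 -2.71015005e+00] [ 7.48791704e-02  2.81282932e-01  1.54440054e+00 -2.31230719e-05
  1.31552745e+00 -1.92735390e+00]
[[343.27024858 153.66084343]
 [379.71551856 145.56094153]] [[292.39929316 233.32605792]
 [242.55091869 248.08835837]]
(600, 540, 3) (600, 420, 3)
```

View pics/a1.png

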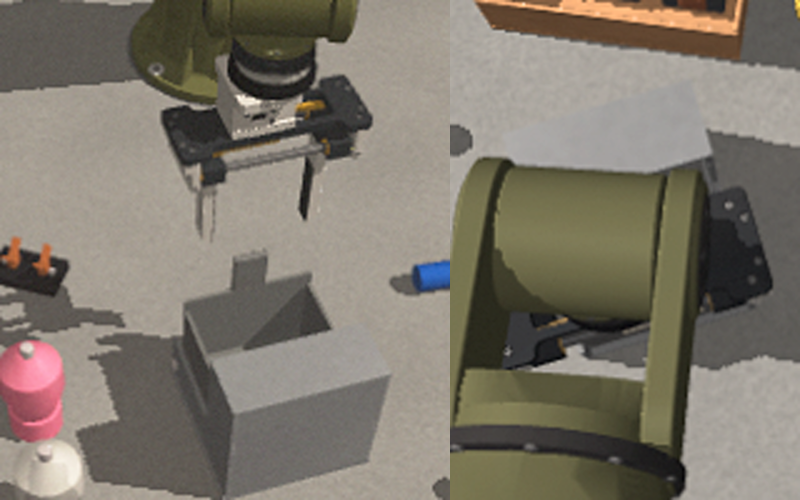

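Call:
servo_tool(
  motion=[
    [0,0,0,-2,0],
    [0,0,0,-4,0],
    [0,0,0,-6,0],
    [0,0,0,-7.5,0],
    [0,0,0,-7.5,0],
    [0.7,0,0,-7.5,0],
    [0.7,0,0,-7.5,0],
    [0.7,0,0,-7.5,0],
    [0.7,0,0,-7.5,0],
    [0.7,0,0,-7.5,0],
    [0.7,0,0,-7.5,0],
    [0.7,0,0,-7.5,0],
  ],
  squeeze=20,
)

```text
time_s: 3.55
ee_pos: [0.5369, 0.0756, 0.3297]
eef_rot: [-3.14, 0.0, -2.712]
force: [4.1, -7.4, -1.7]
grip_width: 0.0358
grip_force: 20.0
```

Run:
```python
import numpy as np
# relative shift along cabinet -x (d) and z for grasp point (-4,130)
c,s=np.cos(.4315),np.sin(.4315)
x0,z0=-4,130
for t in np.linspace(0,.86,18)[1:]:
    dx=x0*np.cos(t)-z0*np.sin(t)-x0; dz=x0*np.sin(t)+z0*np.cos(t)-z0
    print([round(v/10,1) for v in (dx*c,dx*s,dz)],end=',')
```

```text
[np.float64(-0.6), np.float64(-0.3), np.float64(-0.0)],[np.float64(-1.2), np.float64(-0.5), np.float64(-0.1)],[np.float64(-1.8), np.float64(-0.8), np.float64(-0.2)],[np.float64(-2.4), np.float64(-1.1), np.float64(-0.3)],[np.float64(-2.9), np.float64(-1.4), np.float64(-0.5)],[np.float64(-3.5), np.float64(-1.6), np.float64(-0.7)],[np.float64(-4.1), np.float64(-1.9), np.float64(-0.9)],[np.float64(-4.6), np.float64(-2.1), np.float64(-1.2)],[np.float64(-5.2), np.float64(-2.4), np.float64(-1.5)],[np.float64(-5.7), np.float64(-2.6), np.float64(-1.8)],[np.float64(-6.2), np.float64(-2.8), np.float64(-2.2)],[np.float64(-6.7), np.float64(-3.1), np.float64(-2.6)],[np.float64(-7.1), np.float64(-3.3), np.float64(-3.0)],[np.float64(-7.6), np.float64(-3.5), np.float64(-3.4)],[np.float64(-8.0), np.float64(-3.7), np.float64(-3.8)],[np.float64(-8.4), np.float64(-3.9), np.float64(-4.3)],[np.float64(-8.8), np.float64(-4.1), np.float64(-4.8)],
```

Call:
servo_tool(
  motion=[
    [0.7,-0.6,-0.3,0,0],
    [0.7,-1.2,-0.5,-0.1,0],
    [0.7,-1.8,-0.8,-0.2,0],
    [0.7,-2.4,-1.1,-0.3,0],
    [0.7,-2.9,-1.4,-0.5,0],
    [0.7,-3.5,-1.6,-0.7,0],
    [0.7,-4.1,-1.9,-0.9,0],
    [0.7,-4.6,-2.1,-1.2,0],
    [0.7,-5.2,-2.4,-1.5,0],
    [0.7,-5.7,-2.6,-1.8,0],
    [0.7,-6.2,-2.8,-2.2,0],
    [0.7,-6.7,-3.1,-2.6,0],
    [0.7,-7.1,-3.3,-3.0,0],
    [0.7,-7.6,-3.5,-3.4,0],
    [0.7,-8.0,-3.7,-3.8,0],
    [0.7,-8.4,-3.9,-4.3,0],
    [0.7,-8.8,-4.1,-4.8,0],
    [0.7,-8.8,-4.1,-4.8,0],
    [0.7,-8.8,-4.1,-4.8,0],
    [0.7,-8.8,-4.1,-4.8,0],
  ],
)

```text
time_s: 6.05
ee_pos: [0.4486, 0.0348, 0.2821]
eef_rot: [-3.14, -0.0, -2.711]
force: [-4.4, -8.3, 6.9]
grip_width: 0.0356
grip_force: 20.0
```

Call:
servo_tool(
  motion=[
    [0.3,0,0,0,0],
    [0,0,0,0,0],
    [0,0,0,0,0],
    [0,0,0,0,0],
    [0,0,0,4,0],
    [0,0,0,8,0],
    [0,0,0,12,0],
    [0,0,-5,12,0],
    [0,0,-10,12,0],
    [0,0,-15,12,0],
    [0,0,-20,12,0],
    [0,0,-21,12,0],
    [0,0,-21,12,0],
  ],
)

```text
time_s: 7.68
ee_pos: [0.4486, -0.1748, 0.4014]
eef_rot: [3.141, -0.0, -2.712]
force: [-0.0, 0.8, 1.0]
grip_width: 0.0938
grip_force: 0.0
```

Run:
```python
from h import *
S,T=cam('scene'),cam('top')
np.save('T.npy',T,allow_pickle=True);np.save('S.npy',S,allow_pickle=True)
b=cv2.resize(T['image'][150:290,200:320,::-1],None,fx=4,fy=4,interpolation=cv2.INTER_CUBIC)
cv2.imwrite('pics/t2.png',np.clip(b*1.8,0,255).astype('uint8'))
```

```text
(no output)
```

View pics/t2.png

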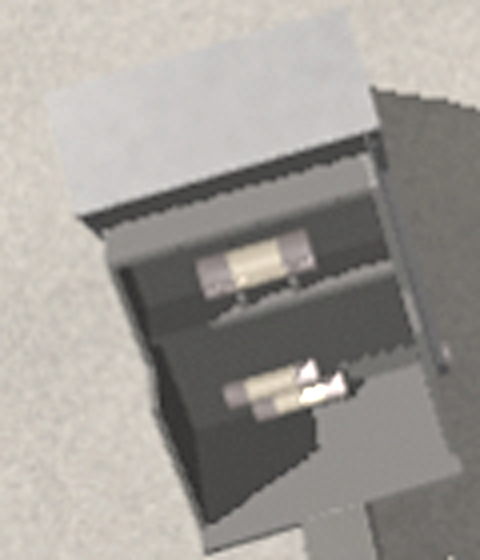

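Run:
```python
from h import *
T=np.load('T.npy',allow_pickle=True).item()
f=lambda *p:(np.array(p)+.5)/4-.5+[200,150]
P=atz(T,f((255.8,263),(200.5,277.5),(311,249)),.115);print(P,np.linalg.norm(P[1]-P[2]),np.degrees(np.arctan2(*(P[1]-P[2])[[1,0]])))
q=np.array([.5408,.0775]);c,s=np.cos(.4315),np.sin(.4315);R=np.array([[c,-s],[s,c]])
print('cab',(P[:,:2]-q)@R)
# predicted tab top edge & back wall top & roof front corners at tip .87
def W(x,y,z,t=.87):
    X=x*np.cos(t)-z*np.sin(t);Z=x*np.sin(t)+z*np.cos(t);return [*(q+R@[X,y]),Z+.02]
def back(P): return ((proj(T,P)-[200,150]+.5)*4-.5).round()
print('backwall top',back([W(.145,.065,.05),W(.145,-.065,.05)]),'tab base',back([W(-.004,.018,.1),W(-.004,-.018,.1)]),'div top',back([W(.083,.065,.033),W(.083,-.065,.033)]),'fuse',back([W(.106,.029,.022),W(.106,-.029,.022)]))
print(back([[*(q+R@[.1,k]),.154] for k in (.08,-.08)]))
```

```text
[[0.59477455 0.1042328  0.115     ]
 [0.58347214 0.13088643 0.115     ]
 [0.60582477 0.07756429 0.115     ]] 0.0578177453899054 112.74342680083863
cab [[ 0.06020778  0.00170847]
 [ 0.06108879  0.03064607]
 [ 0.05909145 -0.02713716]]
backwall top [[121. 293.]
 [380. 217.]] tab base [[305. 540.]
 [373. 520.]] div top [[155. 361.]
 [400. 288.]] fuse [[208. 294.]
 [319. 262.]]
[[ 72. 218.]
 [385. 127.]]
```

Run:
```python
from h import *
from scipy.optimize import least_squares
T=np.load('T.npy',allow_pickle=True).item()
f=lambda *p:(np.array(p)+.5)/4-.5+[200,150]
obs=f((200.5,277.5),(311,249),(115,265),(380,190),(207,550),(460,466),(79,215),(379,131))
def W(q,x,y,z,t):
    X=x*np.cos(t)-z*np.sin(t);Z=x*np.sin(t)+z*np.cos(t)
    c,s=np.cos(q[2]),np.sin(q[2]);return [q[0]+c*X-s*y,q[1]+s*X+c*y,Z+.02]
def pr(q):
    t=q[3]
    return proj(T,[W(q,.106,.029,.022,t),W(q,.106,-.029,.022,t),W(q,.145,.065,.05,t),W(q,.145,-.065,.05,t),W(q,-.004,.067,.1,t),W(q,-.004,-.067,.1,t),W(q,.1,.08,.134,0),W(q,.1,-.08,.134,0)])
for fix in(0,1):
  g=lambda q:np.r_[(pr(q)-obs).ravel(),fix*1000*(np.array(q[:2])-[.5408,.0775])]
  r=least_squares(g,[.54,.08,.43,.87],loss='soft_l1')
  print(r.x,r.cost,(pr(r.x)-obs).round(1).tolist())
  print('fuse',W(r.x,.106,0,.022,r.x[3]),'tab',W(r.x,-.004,0,.145,r.x[3]),'wall edge',W(r.x,.145,0,.05,r.x[3]))
```

```text
[0.54143731 0.0779816  0.43114292 0.76371438] 7.227016104835993 [[1.0, -0.2], [0.6, -1.1], [-0.0, -0.0], [-2.1, -0.1], [-0.1, 0.6], [-0.1, 2.7], [-2.0, 0.4], [1.3, -1.4]]
fuse [np.float64(0.5971689507151093), np.float64(0.10361843457758006), np.float64(0.10920054043778722)] tab [np.float64(0.4477063526985331), np.float64(0.03486488235660542), np.float64(0.12196301868979734)] wall edge [np.float64(0.6051668854500766), np.float64(0.10729752507083863), np.float64(0.1563969103524069)]
[0.54089743 0.07764873 0.43039822 0.7578931 ] 7.2938926140886755 [[1.1, -0.2], [0.7, -1.1], [0.0, -0.1], [-2.1, -0.1], [-0.1, 0.7], [-0.0, 2.8], [-1.8, 0.7], [1.5, -1.1]]
fuse [np.float64(0.5971191049550649), np.float64(0.10346027722545081), np.float64(0.10884192219422575)] tab [np.float64(0.4476753989031935), np.float64(0.034850209444380366), np.float64(0.12256188285593161)] wall edge [np.float64(0.6053693268340216), np.float64(0.10724797961371739), np.float64(0.15598624475342585)]
```

Run:
```python
from h import *
T=np.load('T.npy',allow_pickle=True).item();S=np.load('S.npy',allow_pickle=True).item()
q=[.5411,.0777,.431]
def W(x,y,z,t):
    X=x*np.cos(t)-z*np.sin(t);Z=x*np.sin(t)+z*np.cos(t)
    c,s=np.cos(q[2]),np.sin(q[2]);return [q[0]+c*X-s*y,q[1]+s*X+c*y,Z+.02]
out=[]
for c,(u,v) in((S,(310,130)),(T,(210,170))):
    b=cv2.resize(c['image'][v:v+145,u:u+100,::-1],None,fx=4,fy=4,interpolation=cv2.INTER_CUBIC)
    b=np.clip(b*1.6,0,255).astype('uint8')
    for t,col in((.76,(0,0,255)),(.87,(0,255,0))):
        for L in([(-.004,.018,.1),(-.004,.018,.145),(-.004,-.018,.145),(-.004,-.018,.1)],[(.145,.065,.05),(.145,-.065,.05)],[(-.004,.067,.1),(-.004,-.067,.1)],[(.106,.029,.022),(.106,-.029,.022)]):
            P=((proj(c,[W(*p,t) for p in L])-[u,v]+.5)*4-.5).round().astype(int)
            cv2.polylines(b,[P.reshape(-1,1,2)],False,col,1)
    out.append(b)
cv2.imwrite('pics/t3.png',np.hstack(out))
```

```text
(no output)
```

View pics/t3.png

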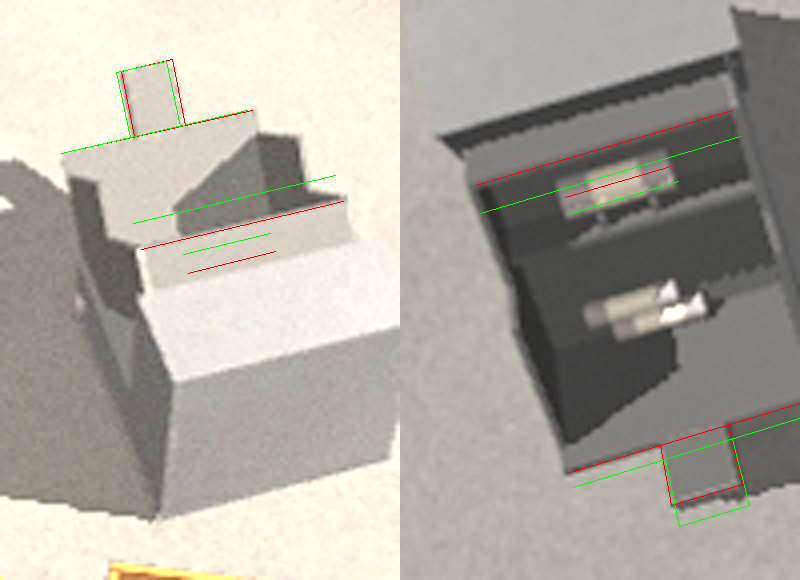

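Call:
servo_tool(
  motion=[
    [0,0.2,5,0,0],
    [0,0.4,10,0,0],
    [0,0.8,15,0,0],
    [0,1.0,20,0,0],
    [0,1.0,21.4,0,0],
    [0,1.0,21.4,-4,0],
    [0,1.0,21.4,-8,0],
    [0,1.0,21.4,-11.1,0],
    [0,1.0,21.4,-11.1,0],
    [0.7,1.0,21.4,-11.1,0],
    [0.7,1.0,21.4,-11.1,0],
    [0.7,1.0,21.4,-11.1,0],
    [0.7,1.0,21.4,-11.1,0],
    [0.7,1.0,21.4,-11.1,0],
    [0.7,1.0,21.4,-11.1,0],
  ],
  squeeze=40,
)

```text
time_s: 9.65
ee_pos: [0.4586, 0.0393, 0.2907]
eef_rot: [-3.142, -0.0, -2.711]
force: [0.1, 0.2, 0.6]
grip_width: 0.0374
grip_force: 0.0
```

Call:
servo_tool(
  motion=[
    [0.7,-0.2,-0.1,-0.25,0],
    [0.7,-0.4,-0.2,-0.5,0],
    [0.7,-0.6,-0.3,-0.75,0],
    [0.7,-0.8,-0.4,-1.0,0],
    [0.7,-0.9,-0.4,-1.2,0],
    [0.7,-1.0,-0.5,-1.35,0],
    [0.7,-1.0,-0.5,-1.35,0],
    [0.7,-1.0,-0.5,-1.35,0],
  ],
)

```text
time_s: 10.65
ee_pos: [0.4498, 0.0351, 0.2809]
eef_rot: [-3.141, 0.008, -2.711]
force: [-7.8, 12.3, 43.6]
grip_width: 0.0358
grip_force: 40.0
```

Call:
servo_tool(
  motion=[
    [0.7,0.1,0,0.3,0],
    [0.5,0.1,0,0.3,0],
    [0,0.1,0,0.3,0],
    [0,0.1,0,0.3,0],
    [0,0.1,0,0.3,0],
    [0,0.1,0,0.3,0],
    [0,0,0,4,0],
    [0,0,0,8,0],
    [0,0,0,12,0],
    [0,0,-5,12,0],
    [0,0,-10,12,0],
    [0,0,-15,12,0],
    [0,0,-20,12,0],
    [0,0,-21,12,0],
    [0,0,-21,12,0],
  ],
)

```text
time_s: 12.52
ee_pos: [0.4486, -0.1758, 0.397]
eef_rot: [3.141, -0.0, -2.712]
force: [0.4, 1.1, -0.1]
grip_width: 0.094
grip_force: 0.0
```

Run:
```python
from h import *
S,T=cam('scene'),cam('top')
np.save('T.npy',T,allow_pickle=True);np.save('S.npy',S,allow_pickle=True)
q=[.5411,.0777,.431]
def W(x,y,z,t):
    X=x*np.cos(t)-z*np.sin(t);Z=x*np.sin(t)+z*np.cos(t)
    c,s=np.cos(q[2]),np.sin(q[2]);return [q[0]+c*X-s*y,q[1]+s*X+c*y,Z+.02]
print('fuse',W(.106,0,.022,.87),'wall',W(.145,0,.05,.87))
out=[]
for c,(u,v) in((S,(310,130)),(T,(210,170))):
    b=cv2.resize(c['image'][v:v+145,u:u+100,::-1],None,fx=4,fy=4,interpolation=cv2.INTER_CUBIC)
    b=np.clip(b*1.6,0,255).astype('uint8')
    for t,col in((.87,(0,255,0)),):
        for L in([(-.004,.018,.1),(-.004,.018,.145),(-.004,-.018,.145),(-.004,-.018,.1)],[(.145,.065,.05),(.145,-.065,.05)],[(-.004,.067,.1),(-.004,-.067,.1)],[(.106,.029,.022),(.106,-.029,.022)]):
            P=((proj(c,[W(*p,t) for p in L])-[u,v]+.5)*4-.5).round().astype(int)
            cv2.polylines(b,[P.reshape(-1,1,2)],False,col,1)
    out.append(b)
cv2.imwrite('pics/t4.png',np.hstack(out))
```

```text
fuse [np.float64(0.5879232944826297), np.float64(0.0992308450501645), np.float64(0.11520505136398357)] wall [np.float64(0.5913276482387729), np.float64(0.10079627554858143), np.float64(0.16306902323069827)]
```

View pics/t4.png

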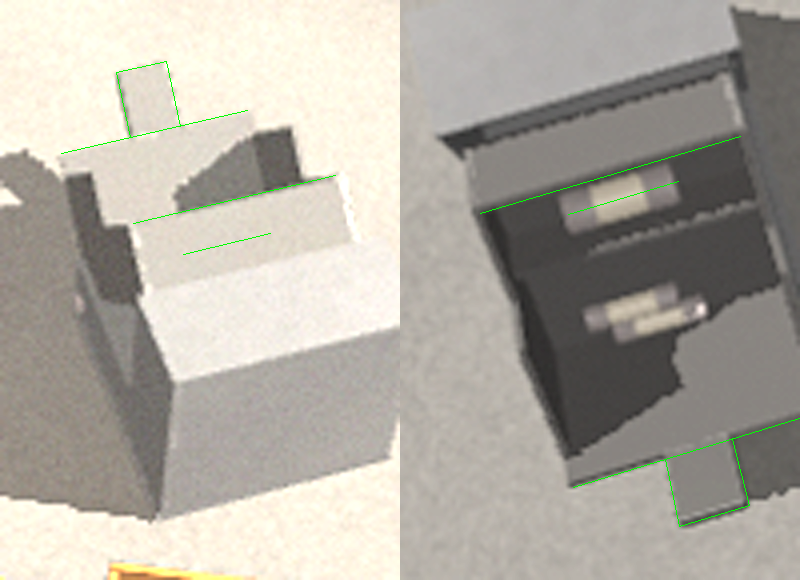

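Call:
servo_tool(
  motion=[
    [0.17,2,4.5,0,0],
    [0.17,4.5,9,0,0],
    [0.17,7,13.5,0,0],
    [0.17,9.5,18,0,0],
    [0.17,11.5,22.5,0,0],
    [0.17,13.3,27.3,0,0],
    [0.17,13.3,27.3,0,0],
    [0.17,13.3,27.3,0,0],
    [0.17,13.3,27.3,0,0],
    [0.17,13.3,27.3,0,0],
  ],
)

```text
time_s: 13.88
ee_pos: [0.5815, 0.0965, 0.3974]
eef_rot: [-3.141, 0.0, -2.712]
force: [-0.2, 0.6, -0.2]
grip_width: 0.0779
grip_force: 0.0
```

Call:
servo_tool(
  motion=[
    [0.17,0,0.1,-2,0],
    [0.17,0,0.1,-4,0],
    [0.17,0,0.1,-5.5,0],
    [0.17,0,0.1,-7,0],
    [0.17,0,0.1,-8,0],
    [0.17,0,0.1,-8.7,0],
    [0.17,0,0.1,-9.2,0],
    [0.17,0,0.1,-9.2,0],
    [0.17,0,0.1,-9.2,0],
  ],
  squeeze=15,
)

```text
time_s: 15.0
ee_pos: [0.5817, 0.0983, 0.3055]
eef_rot: [-3.141, 0.001, -2.711]
force: [-0.7, -0.0, -0.0]
grip_width: 0.0779
grip_force: 0.0
```

Call:
servo_tool(
  motion=[
    [0.5,0,0,0,0],
    [0.5,0,0,0,0],
    [0.5,0,0,0,0],
    [0.5,0,0,0,0],
    [0.5,0,0,0,0],
    [0.5,0,0,0,0],
  ],
  squeeze=15,
)

```text
time_s: 15.75
ee_pos: [0.5816, 0.0982, 0.3052]
eef_rot: [-3.142, 0.0, -2.711]
force: [0.6, -0.0, 1.8]
grip_width: 0.0578
grip_force: 15.0
```

Call:
servo_tool(
  motion=[
    [0.5,-0.15,-0.07,0.5,0],
    [0.5,-0.4,-0.2,1.2,0],
    [0.5,-0.7,-0.3,2,0],
    [0.5,-1.0,-0.45,3,0],
    [0.5,-1.4,-0.6,4,0],
    [0.5,-2,-0.9,5.5,0],
    [0.5,-2.5,-1.2,7.5,0],
    [0.5,-3,-1.4,9.5,0],
    [0.5,-3,-1.4,9.5,0],
    [0.5,-3,-1.4,9.5,0],
  ],
)

```text
time_s: 17.0
ee_pos: [0.5516, 0.0842, 0.3998]
eef_rot: [3.141, -0.0, -2.711]
force: [0.6, 0.0, -1.1]
grip_width: 0.0579
grip_force: 15.0
```

Call:
servo_tool(
  motion=[
    [0.5,-2,-4.5,0,-6],
    [0.5,-4,-9,0,-12],
    [0.5,-6,-13.5,0,-18],
    [0.5,-8,-18,0,-24],
    [0.5,-9.5,-22.5,0,-30],
    [0.5,-10.5,-26.4,0,-33.9],
    [0.5,-10.5,-26.4,-3,-33.9],
    [0.5,-10.5,-26.4,-6,-33.9],
    [0.5,-10.5,-26.4,-9,-33.9],
    [0.5,-10.5,-26.4,-11,-33.9],
    [0.5,-10.5,-26.4,-11,-33.9],
    [0.5,-10.5,-26.4,-11,-33.9],
    [0.5,-10.5,-26.4,-11,-33.9],
  ],
)

```text
time_s: 18.62
ee_pos: [0.4468, -0.1798, 0.2909]
eef_rot: [-3.141, 0.001, 2.98]
force: [0.7, 0.4, -0.9]
grip_width: 0.0579
grip_force: 15.0
```

Run:
```python
from h import *
S=cam('scene');o=ctrl.get_obs();p=o['ee_pos'];print(p,o['eef_rot'])
y=o['eef_rot'][2]-np.pi/2;d=np.array([np.cos(y),np.sin(y),0]);n=np.array([d[1],-d[0],0])
u,v=235,125
b=cv2.resize(S['image'][v:v+70,u:u+90,::-1],None,fx=8,fy=8,interpolation=cv2.INTER_CUBIC)
b=np.clip(b*1.2,0,255).astype('uint8')
def draw(P,col,cl=False):
    P=((proj(S,P)-[u,v]+.5)*8-.5).round().astype(int);cv2.polylines(b,[P.reshape(-1,1,2)],cl,col,1)
f=p+[0,0,-.19]+.006*n
a=np.linspace(0,2*np.pi,25)
for k in(-.029,.029): draw([f+k*d+.011*(np.cos(t)*n+[0,0,np.sin(t)]) for t in a],(0,255,0))
draw([f-.029*d,f+.029*d],(0,255,0))
h=np.array([.452,-.181,0]);w=np.radians(-9.2);X=np.array([np.cos(w),np.sin(w),0]);Y=np.array([-X[1],X[0],0]);Z=np.array([0,0,1])
draw([h+i*.025*X+j*.041*Y+.014*Z for i,j in((1,1),(1,-1),(-1,-1),(-1,1))],(255,0,255),True)
for j in(-.019,.019): draw([h+j*Y+.017*X+.043*Z,h+j*Y+.026*Z,h+j*Y-.017*X+.043*Z],(255,0,0))
cv2.imwrite('pics/h.png',b)
```

```text
[ 0.44672888 -0.17978583  0.29087031] [-3.14124403e+00  1.14244936e-03  2.98037484e+00]
```

View pics/h.png

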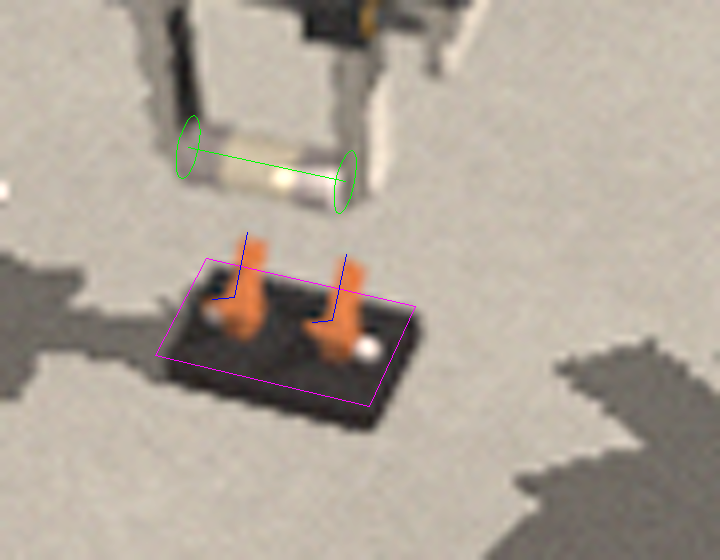

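Call:
servo_tool(
  motion=[
    [0.5,0.1,0.1,-1.5,0],
    [0.5,0.1,0.1,-3,0],
    [0.5,0.1,0.1,-4,0],
    [0.5,0.1,0.1,-4.8,0],
    [0.5,0.1,0.1,-5.4,0],
    [0.5,0.1,0.1,-5.4,0],
    [0.5,0.1,0.1,-5.4,0],
  ],
)

```text
time_s: 19.55
ee_pos: [0.4477, -0.1788, 0.2364]
eef_rot: [-3.141, 0.0, 2.98]
force: [1.0, 0.2, 0.2]
grip_width: 0.058
grip_force: 15.0
```

Call:
servo_tool(
  motion=[
    [0.5,0,0,-0.1,0],
    [0.5,0,0,-0.2,0],
    [0.5,0,0,-0.3,0],
    [0.5,0,0,-0.3,0],
  ],
)

```text
time_s: 20.05
ee_pos: [0.4476, -0.1787, 0.2332]
eef_rot: [-3.142, -0.0, 2.98]
force: [-0.8, -0.3, 0.7]
grip_width: 0.0576
grip_force: 15.0
```

Call:
servo_tool(
  motion=[
    [0.5,0,0,-0.1,0],
    [0.5,0,0,-0.2,0],
    [0.5,0,0,-0.2,0],
  ],
)

```text
time_s: 20.42
ee_pos: [0.4478, -0.1787, 0.2318]
eef_rot: [-3.142, 0.001, 2.98]
force: [-4.2, 2.5, 9.4]
grip_width: 0.0575
grip_force: 15.0
```

Call:
servo_tool(
  motion=[
    [0.5,0,0,-0.1,0],
    [0.5,0,0,-0.2,0],
    [0.5,0,0,-0.2,0],
  ],
)

```text
time_s: 20.8
ee_pos: [0.4478, -0.1787, 0.2298]
eef_rot: [-3.141, 0.001, 2.98]
force: [-3.6, 2.7, 9.8]
grip_width: 0.0582
grip_force: 15.0
```

Call:
servo_tool(
  motion=[
    [0.5,-0.1,0,0,0],
    [0.45,-0.1,0,0.1,0],
    [0.3,-0.1,0,0.1,0],
    [0.2,-0.1,0,0.1,0],
    [0.2,-0.1,0,0.1,0],
    [0.2,-0.1,0,0.1,0],
    [0.2,-0.1,0,0.1,0],
  ],
)

```text
time_s: 21.68
ee_pos: [0.4466, -0.1788, 0.2301]
eef_rot: [-3.142, -0.0, 2.98]
force: [-0.4, -1.2, 0.3]
grip_width: 0.0755
grip_force: 0.0
```

Call:
servo_tool(
  motion=[
    [0.2,0,0,3,0],
    [0.2,0,0,7,0],
    [0,0,0,12,0],
    [0,0,0,16,0],
    [0,0.2,4,16,7],
    [0,0.2,8,16,14],
    [0,0.2,12,16,21],
    [0,0.2,16,16,28],
    [0,0.2,21.4,16,33.9],
    [0,0.2,21.4,16,33.9],
    [0,0.2,21.4,16,33.9],
    [0,0.2,21.4,16,33.9],
  ],
)

```text
time_s: 23.18
ee_pos: [0.4487, 0.0343, 0.3901]
eef_rot: [-3.142, -0.0, -2.713]
force: [-0.3, 0.3, -0.6]
grip_width: 0.0941
grip_force: 0.0
```

Run:
```python
from h import *
out=[]
for n,(u,v) in(('scene',(240,130)),('top',(345,265))):
    c=cam(n);b=cv2.resize(c['image'][v:v+65,u:u+75,::-1],None,fx=5,fy=5,interpolation=cv2.INTER_CUBIC);out.append(np.clip(b*1.3,0,255).astype('uint8'))
cv2.imwrite('pics/h2.png',np.hstack(out))
```

```text
(no output)
```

View pics/h2.png

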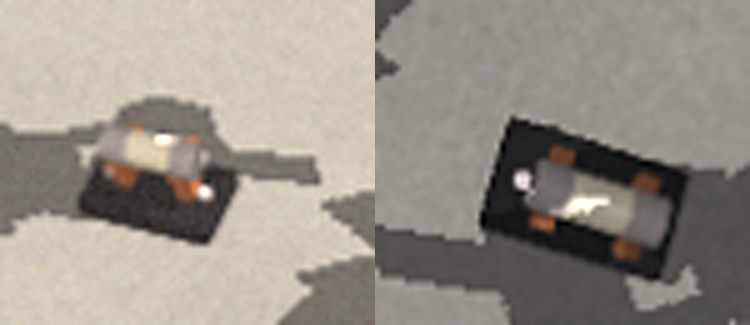

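Call:
servo_tool(
  motion=[
    [0,0,0.1,-4,0],
    [0,0,0.1,-8,0],
    [0,0,0.1,-10.5,0],
    [0,0,0.1,-10.9,0],
    [0,0,0.1,-10.9,0],
    [0.7,0,0.1,-10.9,0],
    [0.7,0,0.1,-10.9,0],
    [0.7,0,0.1,-10.9,0],
    [0.7,0,0.1,-10.9,0],
    [0.7,0,0.1,-10.9,0],
    [0.7,0,0.1,-10.9,0],
    [0.7,0,0.1,-10.9,0],
  ],
  squeeze=40,
)

```text
time_s: 24.78
ee_pos: [0.4491, 0.0355, 0.2815]
eef_rot: [-3.138, 0.001, -2.711]
force: [5.5, -12.3, -0.7]
grip_width: 0.0356
grip_force: 40.0
```

Run:
```python
import numpy as np
c,s=np.cos(.431),np.sin(.431)
x0,z0=-4,130
f=lambda t:np.array([x0*np.cos(t)-z0*np.sin(t),x0*np.sin(t)+z0*np.cos(t)])
for t in np.linspace(.87,-.03,18)[1:]:
    d=(f(t)-f(.87))/10
    print([round(float(v),1) for v in (d[0]*c,d[0]*s,d[1])],end=',')
```

```text
[0.4, 0.2, 0.5],[0.8, 0.4, 1.0],[1.3, 0.6, 1.5],[1.7, 0.8, 2.0],[2.2, 1.0, 2.4],[2.8, 1.3, 2.8],[3.3, 1.5, 3.1],[3.8, 1.8, 3.5],[4.4, 2.0, 3.8],[5.0, 2.3, 4.0],[5.6, 2.6, 4.3],[6.2, 2.8, 4.5],[6.8, 3.1, 4.6],[7.4, 3.4, 4.8],[8.0, 3.7, 4.9],[8.6, 4.0, 4.9],[9.3, 4.3, 4.9],
```

Call:
servo_tool(
  motion=[
    [0.7,0.4,0.2,0.5,0],
    [0.7,0.8,0.4,1.0,0],
    [0.7,1.3,0.6,1.5,0],
    [0.7,1.7,0.8,2.0,0],
    [0.7,2.2,1.0,2.4,0],
    [0.7,2.8,1.3,2.8,0],
    [0.7,3.3,1.5,3.1,0],
    [0.7,3.8,1.8,3.5,0],
    [0.7,4.4,2.0,3.8,0],
    [0.7,5.0,2.3,4.0,0],
    [0.7,5.6,2.6,4.3,0],
    [0.7,6.2,2.8,4.5,0],
    [0.7,6.8,3.1,4.6,0],
    [0.7,7.4,3.4,4.8,0],
    [0.7,8.0,3.7,4.9,0],
    [0.7,8.6,4.0,4.9,0],
    [0.7,9.0,4.15,4.9,0],
    [0.7,9.3,4.3,4.9,0],
    [0.7,9.3,4.3,4.9,0],
    [0.7,9.3,4.3,4.9,0],
  ],
)

```text
time_s: 27.28
ee_pos: [0.542, 0.0782, 0.3305]
eef_rot: [-3.139, 0.0, -2.712]
force: [4.4, -10.6, 3.8]
grip_width: 0.0351
grip_force: 40.0
```

Call:
servo_tool(
  motion=[
    [0,0,0,0,0],
    [0,0,0,0,0],
    [0,0,0,0,0],
    [0,0,0,0,0],
    [0,0,0,3,0],
    [0,0,0,5.5,0],
    [0.9,-2.2,-1,5.5,0],
    [0.97,-4.2,-1.9,5.5,0],
    [0.97,-4.2,-1.9,5.5,0],
    [0.97,-4.2,-1.9,5.5,0],
    [0.97,-4.2,-1.9,5.5,0],
    [0.97,-4.2,-1.9,2,0],
    [0.97,-4.2,-1.9,0,0],
    [0.97,-4.2,-1.9,0,0],
    [0.97,-3.5,-1.6,0,0],
    [0.97,-2.8,-1.3,0,0],
    [0.97,-2.1,-1.0,0,0],
    [0.97,-2.1,-1.0,0,0],
  ],
)

```text
time_s: 29.52
ee_pos: [0.5211, 0.0695, 0.3302]
eef_rot: [-3.142, 0.0, -2.711]
force: [-0.6, -0.9, 0.5]
grip_width: 0.0026
grip_force: 0.0
```

Run:
```python
from h import *
S=cam('scene')
q=[.5411,.0777,.431]
def W(x,y,z,t):
    X=x*np.cos(t)-z*np.sin(t);Z=x*np.sin(t)+z*np.cos(t)
    c,s=np.cos(q[2]),np.sin(q[2]);return [q[0]+c*X-s*y,q[1]+s*X+c*y,Z+.02]
# best match of the initial shut-tab region with the present picture
old=cv2.cvtColor(cv2.imread('pics/scene0.png'),cv2.COLOR_BGR2GRAY);new=cv2.cvtColor(S['image'],cv2.COLOR_RGB2GRAY)
p=old[164:178,333:350];r=cv2.matchTemplate(new[150:192,320:363],old[172:190,330:346],cv2.TM_CCOEFF_NORMED);print(cv2.minMaxLoc(r),'shut=(10,22)')
print(proj(S,[W(-.004,.067,.1,t) for t in(0,.05,.1,.15)]))
```

```text
(-0.1954752802848816, 0.9866144061088562, (0, 0), (10, 21)) shut=(10,22)
[[383.15095089 167.48963445]
 [382.42323554 166.1916573 ]
 [381.69222676 164.97064393]
 [380.96011647 163.82952626]]
```

Call:
servo_tool(
  motion=[
    [0.97,0.2,0.1,0,0],
    [0.97,0.4,0.2,0,0],
    [0.97,0.6,0.3,0,0],
    [0.97,0.6,0.3,0,0],
  ],
)

```text
time_s: 30.08
ee_pos: [0.526, 0.0718, 0.3302]
eef_rot: [3.141, -0.004, -2.711]
force: [-15.7, -7.1, 9.4]
grip_width: 0.0029
grip_force: 8.5
```

Call:
servo_tool(
  motion=[
    [0.97,0.1,0.05,0,0],
    [0.97,0.3,0.13,0,0],
    [0.97,0.3,0.13,0,0],
  ],
)

```text
time_s: 30.45
ee_pos: [0.5276, 0.0724, 0.3302]
eef_rot: [3.14, -0.012, -2.711]
force: [-43.5, -18.1, 26.7]
grip_width: 0.0027
grip_force: 23.5
```

Firm stop reached (force well above the hinge's 2 N). Back off, rise, and check that the bin is shut.

Call:
servo_tool(
  motion=[
    [0.97,-1,-0.5,0,0],
    [0.97,-3,-1.4,0,0],
    [0.97,-3,-1.4,4,0],
    [0.97,-3,-1.4,9,0],
    [0.97,-8,-1.4,12,0],
    [0.97,-8,-1.4,12,0],
    [0.97,-8,-1.4,12,0],
  ],
)

```text
time_s: 31.32
ee_pos: [0.4498, 0.0596, 0.4498]
eef_rot: [-3.142, 0.0, -2.711]
force: [0.3, 0.2, -0.0]
grip_width: 0.0031
grip_force: 0.0
```

Run:
```python
from h import *
S=cam('scene');cv2.imwrite('pics/end.png',S['image'][:,:,::-1])
old=cv2.cvtColor(cv2.imread('pics/scene0.png'),cv2.COLOR_BGR2GRAY);new=cv2.cvtColor(S['image'],cv2.COLOR_RGB2GRAY)
for a,b,c,d in((172,190,330,346),(158,178,352,372),(168,182,376,390)):
    t=cv2.resize(old[a:b,c:d],None,fx=4,fy=4,interpolation=3);r=cv2.matchTemplate(cv2.resize(new[a-6:b+6,c-6:d+6],None,fx=4,fy=4,interpolation=3),t,5);m=cv2.minMaxLoc(r);print(m[1],np.array(m[3])/4-6)
```

```text
0.9961481094360352 [0. 0.]
0.9956509470939636 [0. 0.]
0.996439516544342 [0. 0.]
```

View pics/end.png

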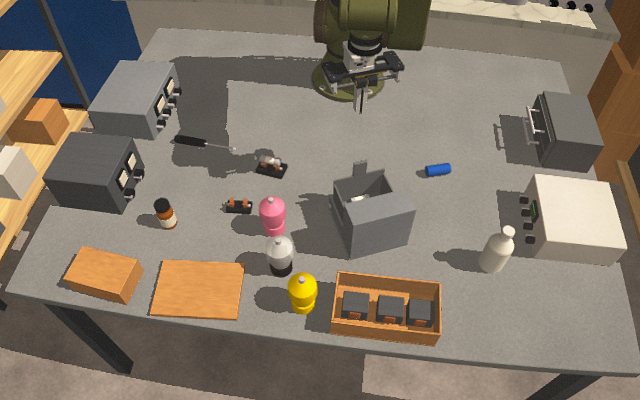

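The bin matches its initial shut pose with zero pixel shift, the fuse sits in the holder at (270,160), and the valve stands at (280,255).

```bash
python3 -c "
from station import ctrl
print(ctrl.hand_in())"
```

```text
the job is handed in; nothing more can be done
None
```

I handed the job in at about 31 s of the 72 s allowed, but `hand_in` gave no verdict: in the last pictures the large fuse rests in both saddles of the larger holder, the bin is fully shut and the glass valve is standing.

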